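# Load the exposure unit and close its lid

## Robot

A 6-joint arm with a two-finger parallel gripper is mounted at the origin on the work surface; the furniture and walls round the work are solid. World frame = base frame: x ahead of the robot, y to its left, z up, the work surface at z = 0. Lengths are in m, angles in rad, forces in N, time in s.
With the tool pointing down it reaches from about 0.25 to 0.725 m from the base axis. Payload 4 kg.
Tool frame: the origin (TCP) lies on the centre line of the jaws, within the pads' length; the fingertips stand 22 mm ahead of it and the grasp point (between the pads) lies 3 mm ahead of it (bot.tip_reach is the distance from the TCP to the fingertips, in m); z points along the fingers, y is the line along which they close (so a half turn about z gives the same grasp; the last joint's range is limited). The gripper opens to 85 mm and grips with 20 to 120 N. Pads are 22 mm wide; open, the fingers measure 114 mm over their backs; the gripper's body (76 mm by 85 mm) begins 54 mm behind the grasp point. The pads swing forward as they close: fully open they stand 13 mm farther back than shut.
Start: joints at [1.335, 0.241, 0.005, 1.335, 0, 1.571], TCP at [0.117, 0.486, 0.223] pointing down, gripper open.
Joint ranges: [-2.72, 2.72], [-1.05, 1.87], [-1.09, 1.28], [-1.99, 2.15], [-1.42, 1.44], [-3.14, 3.14]. Speed limits (rad/s): [2.79, 2.79, 3.14, 3.14, 3.14, 3.14].

## Interface

Orientations are given as a unit quaternion [x, y, z, w].
In Python, from workcell import bot gives the robot as it stands. The module is installed in compiled form; this text tells all that it offers.
- The arm moves only by the tool apply_moves, never from a script. Its argument "commands" is a list of rows, each a list of 4 numbers: the shift along the tool's x, y, z scaled (see below), then the turn about the tool's z scaled (see below). In form: [[tx, ty, tz, roll], ...]. A call has exactly 5 rows; each row shifts and turns the commanded pose from where the row before left it, along the tool's axes as they then stand; what a row does not reach is not made up. The controller multiplies each number of a shift by 20 mm and each number of a turn by 60 degrees. A row lasts 1/12 s, in which the tool goes at most 41.7 mm and 7.16 degrees, less where a joint would pass 70% of its speed; a pose out of reach is approached as far as the arm can. A call with a number of a shift or a turn outside -1 to 1 is refused whole. A call with a gripper value outside its range is refused whole. "claw" is the closure, from 0 (fully open) to 1 (shut), set as the call begins (left out, the last holds). The fingers move at their own pace and stop on an object; the grip force is fixed at half the most. Time passes only in rows, so rows that do not move let the fingers close, or fill a call up. It gives the time, the measured TCP pose, the force, the opening and the grip force at its end, in the units of the state.
- bot.get_obs(): the state, without advancing time (a new reading comes with each control period).
- bot.camera(name): name is "scene" or "top" or "wrist"; returns a dict with "image" (384x512x3 uint8, blue, green, red), "camera_matrix" (3x3 intrinsics, pixels), "R" (3x3) and "t" (3): a world point X has camera coordinates R X + t. Camera axes: x right, y down, z forward; pixel columns grow to the right and rows downward; lengths in m; the calibration is good to about 2 mm. A picture is of the moment at which its call begins. There is no depth.
- bot.job_done(): hands the job in; it is judged then, once.
The state is a dict: "clock": time; "joint_pos": joint angles; "joint_vel": joint speeds; "tau": joint torques, N m; "eef_pos": TCP position; "tool_rot": TCP orientation; "ft_force": force on the tool from outside, world axes, zero at the start; "ft_torque": the same for the moment, N m; "grip_width": finger opening in m; "grasp_force": force on a finger pad.
Only numpy, scipy, OpenCV 4.12 (cv2) and the standard library are available. Lean on these libraries where they do the work, as an engineer would, in place of code of your own. Each camera call takes 0.05 s, during which the arm holds its last target. There are 200 camera calls.

## Task

Get the small screen ready to be exposed: lay it gently, mesh side down as it is now, on the glass of the open exposure unit, centred and square over the artwork of the film there, long side along the long side of the artwork. Then lower the lid gently until it is fully shut. Do not knock over the black ink bottle.

Things in the scene. Friction and masses are not known exactly. Their poses are not given: they have to be found in the camera images.
- exposure_unit: grey bench exposure unit, a low fixed box 210 (its x) x 316 (y) x 72 mm high. Origin: at table height under the middle of its glass bed; x points from front to hinge side, z up. The glass, 190 (x) x 250 (y) mm, is 42 mm above the table inside a rim 10 mm thick whose top is 30 mm above the glass. A control strip with dial and switch, 45 mm wide, lies beyond the rim at the -y side.
- lid (a joint): lid of the unit, rad: 0 fully shut, 1.57 upright, 1.85 wide open. Hinged at the far (+x) edge of the unit; a stiff friction hinge holds it wherever it is left (about 5 N at its free edge moves it).
- lid_hinge (a point): middle of the lid's hinge line, which runs along the unit's y; at x = 107, z = 72 mm of the unit. Axes as the lid's: when shut, as the unit's. The lid panel is 210 x 270 mm, from 1 to 13 mm above the hinge line when shut, with a sponge sheet 5 mm thick beneath.
- film: film positive lying flat on the glass (no thickness to speak of, stays put): clear sheet 80 x 112 mm with a black sprig of leaves 50 (its x) x 80 mm (its y). Origin: centre of the artwork, on the glass; z up.
- screen: small printing screen: aluminium frame 130 (its x) x 160 (y) x 22 mm high, bars 20 mm wide, opening 90 x 120 mm, closed at its underside by a tight coated mesh (top face of the mesh 2 mm above the underside). Origin: centre of the underside; z up; 160 g. It lies loose on the drying board, mesh down.
- ink_bottle: black plastic bottle with a white cap, diameter 63, height 114 mm, standing loose; origin at the centre of its foot, z up.
- board: plywood drying board on two battens, 200 (its x) x 240 (y) mm, fixed; its top is 30 mm above the table. Origin: at table height under its middle.
- lid_tab (a point): middle of the black pull tab on the lid's free edge, 10 mm thick and 80 mm long (along the unit's y), standing 22 mm out from the lid in the lid's plane; 223 mm from the hinge (-x of the lid) and 7 mm above the hinge along the lid's z. The point turns with the lid: on top while the lid is open, at the front when shut.

How it is judged:
On the way:
1. with the lid still open, the screen lies flat on the glass, mesh down, over the artwork, let go (value of joint lid above 0.6 rad and horizontal distance between screen and film below 0.014 m and z of screen in the frame of film below 0.004 m and angle between screen's own z axis and vertical below 0.05 rad and contact force between the fingers and screen below 0.2 N), for 0.2 s.
At the end, for the whole second after the job is handed in: Lid shut (under 0.03 rad, 6 mm at its free edge). Screen at rest flat on the glass, mesh down (tilt under 0.05 rad, underside within 4 mm of it), centre within 14 mm of the artwork's centre and square to it within 0.12 rad, either way round, so that all the artwork is inside its opening (value of joint lid below 0.03 rad and horizontal distance between screen and film below 0.014 m and angle between the x axis of screen and the x axis of film, either way round below 0.12 rad and z of screen in the frame of film below 0.004 m and angle between screen's own z axis and vertical below 0.05 rad and linear speed of screen below 0.02 m/s); the robot touches nothing.
It fails at once if the screen is dropped: it falls free of the fingers faster than 0.5 m/s, about 13 mm of fall (contact force between the fingers and screen below 0.05 N and linear speed of screen above 0.5 m/s).
It fails at once if the lid is slammed (faster than 2.5 rad/s) (velocity of joint lid below -2.5 rad/s).
It fails at once if the ink bottle is knocked over (angle between ink_bottle's own z axis and vertical above 0.5 rad).
It also fails if it takes over 58 s, if anything falls off the work surface, if the arm or the gripper's body presses on something with over 40 N, if the wrist force passes 120 N, or if a joint passes its speed limit or range.

## Working session

There is one attempt and no reset: what is moved stays moved. The work goes in short steps, Python scripts to look and compute and a tool call to move; the robot and the scene stay as the last step left them, time stands still between calls to the robot, and variables do not carry over. Pictures are saved under pics/ and viewed, at most 10 in all, crops included, and the job is handed in when it is done.

Besides the shell and the picture viewer there is one more tool, called after "Request:" as name([rows], argument=value, ...), one row to a line, values as JSON. apply_moves: Moves the arm, as the interface text tells. Shifts and turns lie within -1 to 1; 1 stands for 20 mm of shift or 60 degrees of turn. Its arguments: {"type":"object","properties":{"commands":{"type":"array","items":{"type":"array","items":{"type":"number","minimum":-1,"maximum":1}}},"claw":{"type":"number"}},"required":["commands"]}

```bash
mkdir -p pics; cat > h.py <<'E'
import numpy as np,cv2,pickle
from workcell import bot
def snap(n,tag):
    c=bot.camera(n); cv2.imwrite(f'pics/{tag}.png',c['image']); pickle.dump(c,open(f'pics/{tag}.pkl','wb')); return c
def load(tag): return pickle.load(open(f'pics/{tag}.pkl','rb'))
def ray(c,uv):
    K=np.array(c['camera_matrix']);R=np.array(c['R']);t=np.array(c['t']).ravel()
    d=R.T@np.linalg.inv(K)@np.array([uv[0],uv[1],1.]); return -R.T@t,d
def plane(c,uv,z):
    o,d=ray(c,uv); return o+d*(z-o[2])/d[2]
def proj(c,X):
    p=np.array(c['R'])@np.array(X)+np.array(c['t']).ravel(); p=np.array(c['camera_matrix'])@p; return p[:2]/p[2]
def two(c1,u1,c2,u2):
    o1,d1=ray(c1,u1);o2,d2=ray(c2,u2)
    s=np.linalg.lstsq(np.c_[d1,-d2],o2-o1,rcond=None)[0]
    a=o1+s[0]*d1;b=o2+s[1]*d2; return (a+b)/2,np.linalg.norm(a-b)
E
python3 - <<'E'
from h import *
a=snap('scene','s0');b=snap('top','t0');snap('wrist','w0')
for c in (a,b): print(ray(c,(256,192)))
print(bot.get_obs())
E
```

```text
(array([ 0.10746267, -0.47651197,  0.79997847]), array([ 0.40608314,  0.51237997, -0.75677223]))
(array([0.38221126, 0.03772668, 1.03213823]), array([ 0.13811754,  0.01652484, -0.99040019]))
{'clock': 0.15, 'joint_pos': array([1.33501897e+00, 2.41258532e-01, 4.03292996e-03, 1.33516848e+00,
       7.13883981e-06, 1.57082139e+00]), 'joint_vel': array([-0.00155056, -0.00170577,  0.00454039, -0.00071649,  0.00069234,
        0.00107557]), 'tau': array([-3.69206123e-05, -3.72633684e+01,  2.52638912e+01,  1.23112695e-02,
       -1.96183481e-05, -6.68883146e-06]), 'eef_pos': array([0.11668509, 0.48570003, 0.22230787]), 'tool_rot': array([ 1.17628211e-01,  9.93057383e-01, -7.92913689e-04, -9.74952858e-05]), 'ft_force': array([-0.36862903, -0.69691838, -0.79693823]), 'ft_torque': array([-0.00167612, -0.02490242,  0.04399928]), 'grasp_force': 0.0, 'grip_width': 0.08542138001897825}
```

View pics/t0.png

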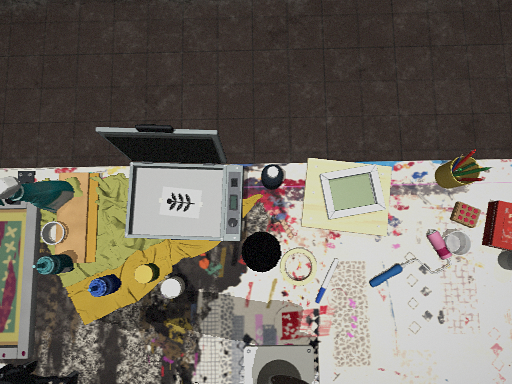

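View pics/s0.png

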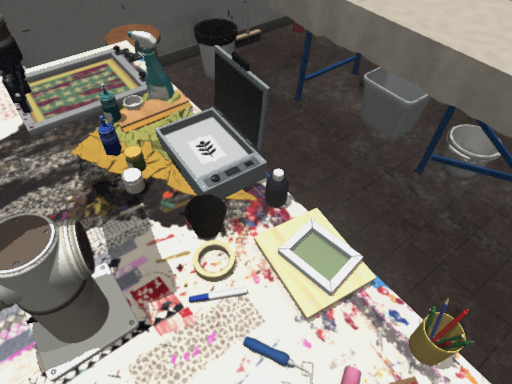

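The top view shows the unit at about (180,205) with its lid open, the sprig at (180,201), the bottle at (272,177), and the screen at (352,190) on the board. In the scene view they are at (205,150), (277,188) and (320,255). Next I'll measure by masks.

```bash
cat > m.py <<'E'
from h import *
def opening(c,roi):
    x0,y0,x1,y1=roi
    hsv=cv2.cvtColor(c['image'],cv2.COLOR_BGR2HSV)
    m=cv2.inRange(hsv,(28,35,90),(60,120,190)); z=np.zeros_like(m); z[y0:y1,x0:x1]=m[y0:y1,x0:x1]
    z=cv2.morphologyEx(z,cv2.MORPH_OPEN,np.ones((3,3)))
    cs=max(cv2.findContours(z,0,1)[0],key=cv2.contourArea); return quad(cs)
def quad(cs):
    h=cv2.convexHull(cs)
    for e in np.arange(1,20,.5):
        q=cv2.approxPolyDP(h,e,True)
        if len(q)==4: return q.reshape(4,2).astype(float),cv2.contourArea(cs)
def sprig(c,roi):
    x0,y0,x1,y1=roi
    g=cv2.cvtColor(c['image'],cv2.COLOR_BGR2GRAY)[y0:y1,x0:x1]
    pts=np.argwhere(g<90)[:,::-1]+[x0,y0]; return pts
E
python3 - <<'E'
from m import *
T,S=load('t0'),load('s0')
for c,r in ((T,(320,160,390,222)),(S,(270,210,370,300))):
    q,a=opening(c,r); print(q.tolist(),a)
    print(np.round([plane(c,p,.032) for p in q],4).tolist())
    print('white',) 
for c,r in ((T,(158,184,204,218)),(S,(188,132,220,164))):
    p=sprig(c,r); print(len(p),p.min(0),p.max(0)); w=np.array([plane(c,x,.042) for x in p]); print(w.min(0),w.max(0))
    (cc,wh,an)=cv2.minAreaRect((w[:,:2]*1000).astype(np.float32)); print(cc,wh,an)
k=lambda im,r,f: cv2.resize(im[r[1]:r[3],r[0]:r[2]],None,fx=f,fy=f,interpolation=cv2.INTER_CUBIC)
a=k(T['image'],(90,115,400,245),2.5);b=k(S['image'],(150,40,390,320),2)
b=k(S['image'],(150,90,390,320),1.4)
o=np.zeros((a.shape[0]+k(S['image'],(150,90,390,205),2).shape[0],a.shape[1],3),np.uint8);o[:a.shape[0]]=a;bb=k(S['image'],(150,90,390,205),2);o[a.shape[0]:,:bb.shape[1]]=bb
cv2.imwrite('pics/z0.png',o);print(o.shape)
E
```

```text
[[367.0, 174.0], [373.0, 203.0], [335.0, 209.0], [329.0, 180.0]] 1182.0
[[0.5677, -0.2629, 0.032], [0.4844, -0.2752, 0.032], [0.4692, -0.1677, 0.032], [0.5524, -0.1542, 0.032]]
white
[[311.0, 233.0], [347.0, 258.0], [330.0, 279.0], [294.0, 252.0]] 1256.5
[[0.55, -0.1512, 0.032], [0.5709, -0.2576, 0.032], [0.4974, -0.2729, 0.032], [0.4775, -0.1678, 0.032]]
white
151 [167 193] [193 210]
[0.47279852 0.23233954 0.042     ] [0.5217483  0.30610315 0.042     ]
(496.07830810546875, 269.3152160644531) (74.34652709960938, 47.043277740478516) 84.86870574951172
60 [197 142] [214 154]
[0.47767775 0.24582543 0.042     ] [0.51740363 0.30721187 0.042     ]
(497.0958557128906, 276.46484375) (61.37134552001953, 38.63118362426758) 86.57969665527344
(555, 775, 3)
```

View pics/z0.png

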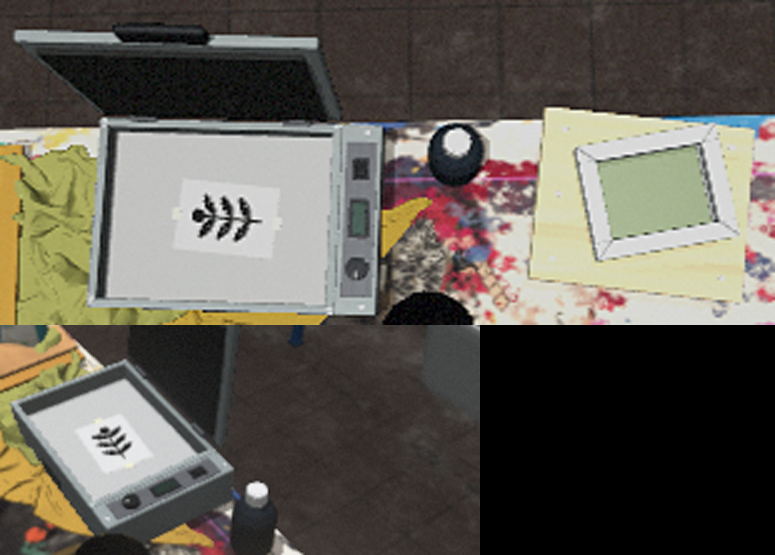

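Both views agree that the screen's mesh is at z≈0.032, centred near (0.52,-0.215) and yawed about +8°. The sprig is near (0.497,0.271), yawed about -5°. I'll turn the tool so it closes roughly along world x and check where the wrist camera sits.

Request:
apply_moves([
  [0, 0, -0.5, 0.115],
  [0, 0, -0.5, 0.115],
  [0, 0, -0.5, 0.115],
  [0, 0, -0.5, 0.115],
  [0, 0, -0.5, 0.115],
], claw=0)

```text
clock: 0.57
eef_pos: [0.1167, 0.4859, 0.2731]
tool_rot: [0.41, 0.912, -0.0, 0.0]
ft_force: [0.0, 0.7, 0.0]
grip_width: 0.0856
grasp_force: 0.0
```

Request:
apply_moves([
  [0, 0, 0, 0.115],
  [0, 0, 0, 0.115],
  [0, 0, 0, 0.115],
  [0, 0, 0, 0.115],
  [0, 0, 0, 0.115],
])

```text
clock: 0.98
eef_pos: [0.1168, 0.4859, 0.2726]
tool_rot: [0.662, 0.75, -0.0, 0.0]
ft_force: [-0.6, -0.4, 0.6]
grip_width: 0.0855
grasp_force: 0.0
```

```bash
cat >> h.py <<'E'
from scipy.spatial.transform import Rotation as Ro
def tool():
    o=bot.get_obs(); return np.array(o['eef_pos']),Ro.from_quat(o['tool_rot']).as_matrix()
def go(target,yaw=None):
    "shift to target in tool units (20 mm each), turn units for tool-y heading yaw (deg)"
    p,R=tool(); y=np.degrees(np.arctan2(R[1,1],R[0,1])); print('tcp',p.round(4),'yaw',y.round(2),'tool units',(R.T@(np.array(target)-p)/.02).round(3), 'roll',None if yaw is None else round((y-yaw)/60,4))
E
python3 - <<'E'
from h import *
p,R=tool(); c=snap('wrist','w1'); o,d=ray(c,(256,192)); print('cam in tool',R.T@(o-p),R.T@d)
print(c['camera_matrix'])
go((.40,.27,.30),0)
E
```

```text
cam in tool [ 0.06960809 -0.00066186 -0.15050481] [-0.26573233  0.00599132  0.96407796]
[[302.90580522   0.         254.12721391]
 [  0.         302.90580522 194.30004388]
 [  0.           0.           1.        ]]
tcp [0.1168 0.4859 0.2726] yaw 6.94 tool units [-12.429  12.753  -1.362] roll 0.1157
```

Request:
apply_moves([
  [-0.8, 0.95, -0.1, 0],
  [-0.8, 0.95, -0.1, 0],
  [-0.8, 0.95, -0.1, 0],
  [-0.8, 0.95, -0.1, 0],
  [-0.8, 0.95, -0.1, 0],
])

```text
clock: 1.45
eef_pos: [0.2221, 0.4184, 0.2828]
tool_rot: [0.658, 0.753, -0.0, 0.0]
ft_force: [0.2, 0.4, -0.8]
grip_width: 0.0854
grasp_force: 0.0
```

Request:
apply_moves([
  [-0.8, 0.95, 0, 0],
  [-0.8, 0.95, 0, 0],
  [-0.8, 0.95, 0, 0],
  [-0.8, 0.95, 0, 0],
  [0, 0, 0, 0],
])

```text
clock: 1.87
eef_pos: [0.3079, 0.3636, 0.2827]
tool_rot: [0.66, 0.751, -0.0, 0.001]
ft_force: [-0.6, -0.4, 0.8]
grip_width: 0.0853
grasp_force: 0.0
```

```bash
python3 - <<'E'
from h import *
snap('wrist','w2');go((.43,.28,.28),0)
E
```

```text
tcp [0.3064 0.3645 0.2827] yaw 7.39 tool units [-4.985  5.584  0.134] roll 0.1232
```

Request:
apply_moves([
  [-0.8, 0.95, 0, 0],
  [-0.8, 0.95, 0, 0],
  [-0.8, 0.95, 0, 0],
  [-0.8, 0.95, 0, 0],
  [-0.8, 0.95, 0, 0],
])

```text
clock: 2.33
eef_pos: [0.4098, 0.2989, 0.2829]
tool_rot: [0.658, 0.753, -0.0, -0.0]
ft_force: [0.3, 1.0, 0.1]
grip_width: 0.0854
grasp_force: 0.0
```

Request:
apply_moves([
  [-0.8, 0.8, 0, 0],
  [0, 0, 0, 0],
  [0, 0, 0, 0],
  [0, 0, 0, 0],
  [0, 0, 0, 0],
])

```text
clock: 2.75
eef_pos: [0.4267, 0.2858, 0.283]
tool_rot: [0.659, 0.753, -0.0, -0.0]
ft_force: [0.3, 0.3, -0.2]
grip_width: 0.0854
grasp_force: 0.0
```

```bash
python3 - <<'E'
from h import *
a=snap('wrist','w3');go((.43,.28,.28),0)
cv2.imwrite('pics/z1.png',cv2.resize(np.hstack([load('w2')['image'],a['image']]),(800,300)))
E
```

```text
tcp [0.4267 0.2858 0.2831] yaw 7.62 tool units [-0.309  0.124  0.154] roll 0.1269
```

View pics/z1.png

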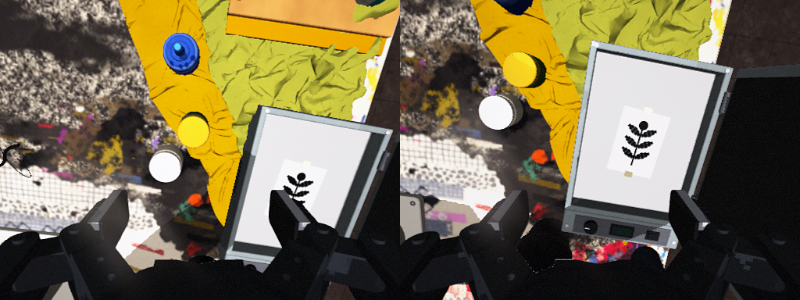

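In w3 (right half) the sprig is clear at full-resolution pixel ≈(305,183) inside the unit. In w2 a finger partly hides it. I'll measure from w3 and cross-check against the top view.

```bash
cat > m2.py <<'E'
from m import *
def sheet(c,roi,thr=90):
    x0,y0,x1,y1=roi; g=cv2.cvtColor(c['image'],cv2.COLOR_BGR2GRAY)[y0:y1,x0:x1]
    m=(g<thr).astype(np.uint8); n,l,s,ce=cv2.connectedComponentsWithStats(m,connectivity=8)
    return np.array(np.argwhere(m)[:,::-1]+[x0,y0],float)
def box(c,pts,z):
    w=np.array([plane(c,p,z)[:2] for p in pts])*1000
    return cv2.minAreaRect(w.astype(np.float32))
E
python3 - <<'E'
from m2 import *
W,T=load('w3'),load('t0')
pw=sheet(W,(280,145,335,220)); pt=sheet(T,(163,188,200,214))
for c,p in((W,pw),(T,pt)): print(p.min(0),p.max(0),box(c,p,.042))
print('h',two(W,pw.mean(0),T,pt.mean(0)))
# glass: bright quad in wrist
g=cv2.cvtColor(W['image'],cv2.COLOR_BGR2GRAY);m=((g>185)).astype(np.uint8); z=np.zeros_like(m);z[50:320,210:430]=m[50:320,210:430]
z=cv2.morphologyEx(z,cv2.MORPH_CLOSE,np.ones((9,9)))
cs=max(cv2.findContours(z,0,1)[0],key=cv2.contourArea);q,a=quad(cs);print('glass',q.tolist(),a)
w=np.array([plane(W,p,.042)[:2] for p in q]);print(w.round(4).tolist(),np.linalg.norm(w-np.roll(w,1,0),axis=1))
# film sheet lighter than glass?
print(g[180:190:3,255:350:4].tolist())
E
```

```text
[284. 155.] [327. 210.] ((495.23876953125, 268.44842529296875), (77.92019653320312, 48.4528694152832), 83.54595947265625)
[167. 193.] [193. 210.] ((496.07830810546875, 269.3152160644531), (74.34652709960938, 47.043277740478516), 84.86870574951172)
h (array([0.49584326, 0.27307856, 0.0412959 ]), np.float64(0.000384618839539524))
glass [[410.0, 50.0], [343.0, 270.0], [212.0, 265.0], [239.0, 53.0]] 30030.5
[[0.5908, 0.4448], [0.5737, 0.1488], [0.3852, 0.1318], [0.3906, 0.415]] [0.20242759 0.29658097 0.18926738 0.28323968]
[[232, 230, 232, 230, 230, 246, 244, 245, 246, 85, 23, 70, 243, 242, 247, 248, 248, 244, 245, 244, 244, 229, 231, 230], [231, 230, 231, 229, 231, 244, 245, 245, 244, 239, 46, 19, 173, 240, 54, 86, 17, 81, 244, 244, 241, 231, 230, 230], [231, 230, 231, 230, 230, 245, 244, 246, 248, 245, 241, 12, 26, 13, 25, 17, 33, 247, 244, 244, 231, 229, 230, 229], [231, 231, 230, 231, 236, 244, 243, 183, 32, 252, 244, 245, 137, 139, 104, 156, 245, 244, 244, 244, 230, 230, 229, 230]]
```

```bash
python3 - <<'E'
from m2 import *
W=load('w3');g=cv2.GaussianBlur(cv2.cvtColor(W['image'],cv2.COLOR_BGR2GRAY),(3,3),0)
for nm,lo,k in(('sheet',238,9),('glass',222,9)):
    m=(g>=lo).astype(np.uint8);z=np.zeros_like(m);z[60:300,215:425]=m[60:300,215:425]
    z=cv2.morphologyEx(cv2.morphologyEx(z,cv2.MORPH_CLOSE,np.ones((k,k))),cv2.MORPH_OPEN,np.ones((k,k)))
    cs=max([c for c in cv2.findContours(z,0,1)[0]],key=cv2.contourArea)
    print(nm,box(W,cs.reshape(-1,2),.042)); q,a=quad(cs);print(q.tolist());w=np.array([plane(W,p,.042)[:2] for p in q]);print(w.round(4).tolist(),np.linalg.norm(w-np.roll(w,1,0),axis=1).round(4))
go((.46,-.19,.28),8)
E
```

```text
sheet ((495.3489685058594, 271.01141357421875), (117.69462585449219, 80.24746704101562), 83.0444564819336)
[[287.0, 137.0], [343.0, 150.0], [320.0, 226.0], [267.0, 215.0]]
[[0.4629, 0.3254], [0.5372, 0.3186], [0.5277, 0.2114], [0.4527, 0.2177]] [0.1082 0.0746 0.1076 0.0753]
glass ((496.13153076171875, 275.0890197753906), (245.72879028320312, 186.1195526123047), 87.32098388671875)
[[253.0, 69.0], [399.0, 96.0], [342.0, 268.0], [224.0, 250.0]]
[[0.4094, 0.3997], [0.5914, 0.3927], [0.5716, 0.1517], [0.3998, 0.1576]] [0.2422 0.1822 0.2417 0.1719]
tcp [0.4267 0.2858 0.2831] yaw 7.62 tool units [-23.801  -1.503   0.149] roll -0.0064
```

Artwork centre is (0.495,0.269), height 0.041 (text says 0.042), yaw -5.2°. Glass is about 246 x 186 mm, as expected. Moving to the screen.

Request:
apply_moves([
  [-0.98, 0, 0, 0],
  [-0.98, 0, 0, 0],
  [-0.98, 0, 0, 0],
  [-0.98, 0, 0, 0],
  [-0.98, 0, 0, 0],
])

```text
clock: 3.22
eef_pos: [0.4398, 0.1878, 0.2832]
tool_rot: [0.659, 0.753, 0.0, -0.0]
ft_force: [-0.4, 0.7, -0.6]
grip_width: 0.0854
grasp_force: 0.0
```

Request:
apply_moves([
  [-0.98, 0, 0, 0],
  [-0.98, 0, 0, 0],
  [-0.98, 0, 0, 0],
  [-0.98, 0, 0, 0],
  [-0.98, 0, 0, 0],
])

```text
clock: 3.63
eef_pos: [0.4528, 0.0906, 0.2833]
tool_rot: [0.659, 0.752, 0.0, 0.0]
ft_force: [-0.6, -0.4, 0.3]
grip_width: 0.0857
grasp_force: 0.0
```

Request:
apply_moves([
  [-0.98, -0.1, 0, 0],
  [-0.98, -0.1, 0, 0],
  [-0.98, -0.1, 0, 0],
  [-0.98, -0.1, 0, 0],
  [-0.98, -0.1, 0, 0],
])

```text
clock: 4.05
eef_pos: [0.4558, -0.0078, 0.2833]
tool_rot: [0.659, 0.752, 0.0, 0.0]
ft_force: [0.2, 0.5, -0.3]
grip_width: 0.0852
grasp_force: 0.0
```

Request:
apply_moves([
  [-0.98, -0.1, 0, 0],
  [-0.98, -0.1, 0, 0],
  [-0.98, -0.1, 0, 0],
  [0, 0, 0, 0],
  [0, 0, 0, 0],
])

```text
clock: 4.47
eef_pos: [0.4576, -0.0667, 0.2831]
tool_rot: [0.66, 0.752, 0.0, -0.0]
ft_force: [0.4, -0.4, -0.6]
grip_width: 0.0852
grasp_force: 0.0
```

```bash
python3 - <<'E'
from h import *
snap('wrist','w4');go((.46,-.19,.20),8)
E
```

```text
tcp [ 0.4577 -0.0662  0.2831] yaw 7.52 tool units [-6.157 -0.695  4.153] roll -0.008
```

Request:
apply_moves([
  [-0.98, 0, 0.4, 0],
  [-0.98, 0, 0.4, 0],
  [-0.98, 0, 0.4, 0],
  [-0.98, 0, 0.4, 0],
  [-0.98, 0, 0.4, 0],
])

```text
clock: 4.93
eef_pos: [0.471, -0.1632, 0.2428]
tool_rot: [0.658, 0.753, 0.0, 0.0]
ft_force: [-1.0, 0.3, 1.1]
grip_width: 0.0852
grasp_force: 0.0
```

Request:
apply_moves([
  [0, 0, 0.4, 0],
  [0, 0, 0.4, 0],
  [0, 0, 0, 0],
  [0, 0, 0, 0],
  [0, 0, 0, 0],
])

```text
clock: 5.35
eef_pos: [0.4708, -0.163, 0.2275]
tool_rot: [0.659, 0.752, 0.0, 0.0]
ft_force: [0.5, -0.1, -0.3]
grip_width: 0.0854
grasp_force: 0.0
```

```bash
python3 - <<'E'
from h import *
a=snap('wrist','w5');go((.46,-.19,.20),8)
cv2.imwrite('pics/z2.png',cv2.resize(np.hstack([load('w4')['image'],a['image']]),(800,300)))
E
```

```text
tcp [ 0.4709 -0.1632  0.2277] yaw 7.58 tool units [-1.255 -0.719  1.384] roll -0.0071
```

View pics/z2.png

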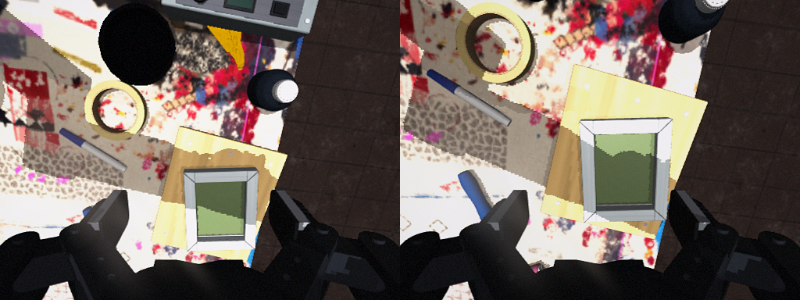

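The screen is fully visible in w5: outer frame corners are at about full-resolution pixels (230,154)-(350,283), with a shadow crossing it. In w4 it lies between the open fingers. I'll take the frame and opening from saturation masks.

```bash
cat > m3.py <<'E'
from m2 import *
def frame(c,roi,smax=45):
    x0,y0,x1,y1=roi; hsv=cv2.cvtColor(c['image'],cv2.COLOR_BGR2HSV)
    m=(hsv[...,1]<smax).astype(np.uint8)*(hsv[...,2]>70); z=np.zeros_like(m,dtype=np.uint8); z[y0:y1,x0:x1]=m[y0:y1,x0:x1]
    z=cv2.morphologyEx(z,cv2.MORPH_OPEN,np.ones((3,3)))
    cs,h=cv2.findContours(z,cv2.RETR_CCOMP,1)
    o=max(range(len(cs)),key=lambda i:cv2.contourArea(cv2.convexHull(cs[i])) if h[0][i][3]<0 else 0)
    inn=max([i for i in range(len(cs)) if h[0][i][3]==o],key=lambda i:cv2.contourArea(cs[i]))
    return quad(cs[o])[0],quad(cs[inn])[0],z
def rep(c,q,z):
    i=np.argmin(q.sum(1)); q=np.roll(q,-i,0)
    w=np.array([plane(c,p,z)[:2] for p in q]); print(q.tolist(),w.round(4).tolist(),'c',w.mean(0).round(4),'sides',np.linalg.norm(w-np.roll(w,-1,0),axis=1).round(4),'yaw of edges',[round(float(np.degrees(np.arctan2(*(w[(k+1)%4]-w[k])[::-1]))),1) for k in range(4)]); return q
E
python3 - <<'E'
from m3 import *
A,B=load('w4'),load('w5'); Q=[]
for c,r,n in((A,(228,212,335,320),'a'),(B,(222,145,352,290),'b')):
    o,i,z=frame(c,r); cv2.imwrite(f'pics/mask{n}.png',z*255)
    Q.append((rep(c,o,.052),rep(c,i,.052)))
for k in(0,1):
    print([ (X.round(4).tolist(),round(float(e),4)) for X,e in (two(A,a,B,b) for a,b in zip(Q[0][k],Q[1][k]))])
E
```

```text
[[235.0, 220.0], [328.0, 217.0], [326.0, 317.0], [239.0, 319.0]] [[0.4412, -0.1438], [0.5641, -0.1236], [0.5918, -0.2784], [0.4645, -0.2984]] c [ 0.5154 -0.2111] sides [0.1246 0.1573 0.1288 0.1563] yaw of edges [9.4, -79.9, -171.1, 98.6]
[[250.0, 233.0], [315.0, 233.0], [311.0, 300.0], [252.0, 303.0]] [[0.4635, -0.1599], [0.5511, -0.1485], [0.5645, -0.2527], [0.4801, -0.2687]] c [ 0.5148 -0.2075] sides [0.0883 0.105  0.0859 0.1101] yaw of edges [7.4, -82.6, -169.2, 98.7]
[[229.0, 156.0], [348.0, 152.0], [341.0, 280.0], [222.0, 289.0]] [[0.4407, -0.1467], [0.5672, -0.1256], [0.5922, -0.2794], [0.45, -0.3107]] c [ 0.5125 -0.2156] sides [0.1282 0.1558 0.1457 0.1643] yaw of edges [9.5, -80.7, -167.6, 93.2]
[[248.0, 172.0], [329.0, 171.0], [324.0, 268.0], [250.0, 268.0]] [[0.4632, -0.1615], [0.551, -0.1487], [0.5685, -0.266], [0.4804, -0.2777]] c [ 0.5158 -0.2135] sides [0.0887 0.1186 0.0889 0.1175] yaw of edges [8.3, -81.5, -172.5, 98.4]
[([0.4404, -0.1485, 0.0402], 0.001), ([0.5677, -0.1261, 0.0453], 0.0031), ([0.5937, -0.2818, 0.0476], 0.0005), ([0.4573, -0.299, 0.0599], 0.0176)]
[([0.4635, -0.1628, 0.0453], 0.0005), ([0.5513, -0.1489, 0.0512], 0.0), ([0.5917, -0.3067, -0.0272], 0.0058), ([0.4846, -0.3111, -0.0076], 0.0013)]
```

```bash
python3 - <<'E'
from h import *
print(bot.tip_reach, bot.get_obs()['ft_force'])
go((.4618,-.2214,.10),8.5)
E
```

```text
0.022 [-0.86348041 -0.483325    0.10855161]
tcp [ 0.4709 -0.1632  0.2277] yaw 7.58 tool units [-2.822 -0.842  6.385] roll -0.0154
```

Request:
apply_moves([
  [-0.56, -0.17, 0.9, -0.003],
  [-0.56, -0.17, 0.9, -0.003],
  [-0.56, -0.17, 0.9, -0.003],
  [-0.56, -0.17, 0.9, -0.003],
  [-0.57, -0.17, 0.9, -0.003],
])

```text
clock: 5.82
eef_pos: [0.4619, -0.2222, 0.1371]
tool_rot: [0.653, 0.757, 0.0, 0.001]
ft_force: [0.2, -0.4, -0.8]
grip_width: 0.0853
grasp_force: 0.0
```

Request:
apply_moves([
  [0, 0, 0.8, 0],
  [0, 0, 0.5, 0],
  [0, 0, 0.5, 0],
  [0, 0, 0, 0],
  [0, 0, 0, 0],
])

```text
clock: 6.23
eef_pos: [0.4616, -0.2216, 0.1012]
tool_rot: [0.653, 0.757, 0.0, -0.0]
ft_force: [0.3, 0.1, -0.3]
grip_width: 0.0855
grasp_force: 0.0
```

```bash
python3 - <<'E'
from h import *
go((.4618,-.2214,.062),8.5)
cv2.imwrite('pics/z3.png',snap('wrist','w6')['image'])
E
```

```text
tcp [ 0.4616 -0.2216  0.1012] yaw 8.43 tool units [0.009 0.012 1.96 ] roll -0.0011
```

View pics/z3.png

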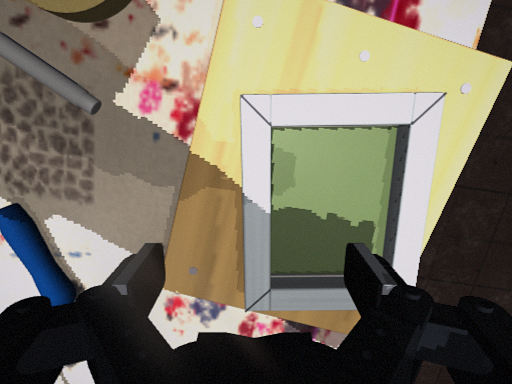

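The left bar (column ~258) lies midway between the fingers (tips at about columns 150 and 360) and parallel to them. Descending and closing partly first.

Request:
apply_moves([
  [0, 0, 0.5, 0],
  [0, 0, 0.5, 0],
  [0, 0, 0.5, 0],
  [0, 0, 0.4, 0],
  [0, 0, 0, 0],
])

```text
clock: 6.7
eef_pos: [0.4597, -0.2212, 0.0606]
tool_rot: [0.653, 0.757, -0.001, -0.002]
ft_force: [0.2, 0.1, 0.4]
grip_width: 0.0856
grasp_force: 0.0
```

Request:
apply_moves([
  [0, 0, 0, 0],
  [0, 0, 0, 0],
  [0, 0, 0, 0],
  [0, 0, 0, 0],
  [0, 0, 0, 0],
], claw=0.6)

```text
clock: 7.12
eef_pos: [0.4618, -0.2222, 0.0635]
tool_rot: [0.653, 0.757, 0.0, 0.0]
ft_force: [0.2, 0.2, 0.2]
grip_width: 0.0344
grasp_force: 0.0
```

```bash
python3 - <<'E'
from h import *
go((.4618,-.2214,.060),8.5);print(bot.tip_reach)
a=snap('wrist','w7')
A=load('w6')
for q in((241,95),(446,93),(247,311)): print(plane(A,q,.052))
E
```

```text
tcp [ 0.4618 -0.2222  0.0635] yaw 8.39 tool units [0.041 0.008 0.173] roll -0.0019
0.022
[ 0.44143849 -0.14607223  0.052     ]
[ 0.5682316  -0.12618774  0.052     ]
[ 0.46719493 -0.30203871  0.052     ]
```

Request:
apply_moves([
  [0, 0, 0.15, -0.005],
  [0, 0, 0, 0],
  [0, 0, 0, 0],
  [0, 0, 0, 0],
  [0, 0, 0, 0],
])

```text
clock: 7.58
eef_pos: [0.4614, -0.2221, 0.06]
tool_rot: [0.652, 0.759, 0.0, -0.0]
ft_force: [0.1, 0.2, -0.6]
grip_width: 0.0337
grasp_force: 0.0
```

Request:
apply_moves([
  [0, 0, 0, 0],
  [0, 0, 0, 0],
  [0, 0, 0, 0],
  [0, 0, 0, 0],
  [0, 0, 0, 0],
], claw=1)

```text
clock: 8.0
eef_pos: [0.4614, -0.2221, 0.06]
tool_rot: [0.651, 0.759, -0.0, 0.0]
ft_force: [0.2, -0.9, 0.1]
grip_width: 0.0001
grasp_force: 0.0
```

Request:
apply_moves([
  [0, 0, -0.1, 0],
  [0, 0, -0.1, 0],
  [0, 0, -0.2, 0],
  [0, 0, -0.3, 0],
  [0, 0, -0.3, 0],
])

```text
clock: 8.42
eef_pos: [0.4614, -0.2221, 0.0806]
tool_rot: [0.652, 0.759, -0.0, 0.0]
ft_force: [-0.1, -0.1, -1.0]
grip_width: -0.0001
grasp_force: 0.0
```

```bash
python3 - <<'E'
from h import *
go((.46,-.2214,.22),8.5);c=snap('wrist','w8');cv2.imwrite('pics/z4.png',c['image']);print(bot.get_obs()['grip_width'],bot.get_obs()['ft_force'],bot.get_obs()['ft_torque'])
E
```

```text
tcp [ 0.4614 -0.2221  0.0806] yaw 8.69 tool units [ 0.045 -0.066 -6.969] roll 0.0031
0.0001854502211360222 [ 0.71537259 -0.31178835  0.88503974] [ 0.00782737  0.01610345 -0.0145346 ]
```

View pics/z4.png

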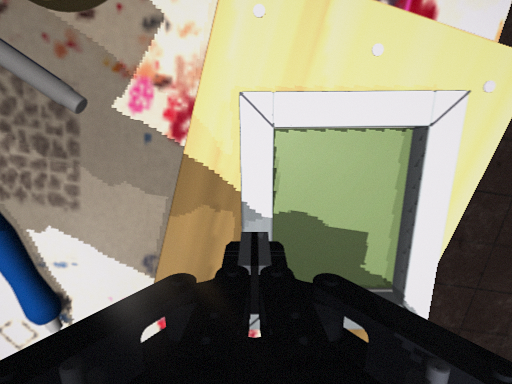

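The fingers shut fully with no contact, so they passed over the bar. The screen still lies on the board. I'll check the actual tip height against the image and whether the screen moved.

```bash
python3 - <<'E'
from m3 import *
c=load('w8');p,R=tool()
for d in (0,.003,.022,.03,.01,-.02): print(d,proj(c,p+R[:,2]*d).round(1))
for q in((240,93),(470,92)): print(plane(c,q,.052),plane(c,q,.045))
d=load('w7');p7=np.array([.4618,-.2222,.0635])
print('w7 tip',proj(d,p7+[0,0,-.022]))
k=np.hstack([load('w7')['image'][150:384,100:420],c['image'][150:384,100:420]])
cv2.imwrite('pics/z5.png',cv2.resize(k,None,fx=1.25,fy=1.25))
# two-height check of top face corners between w6,w8 
A=load('w6')
for a,b in(((241,95),(240,93)),((446,93),(470,92))): print(two(A,a,c,b), two(load('t0'),proj(load('t0'),plane(c,b,.052)),c,b)[1])
E
```

```text
0 [257.  244.3]
0.003 [257. 242.]
0.022 [256.8 228.7]
0.03 [256.7 223.9]
0.01 [256.9 236.8]
-0.02 [257.3 262.5]
[ 0.4412248  -0.14635342  0.052     ] [ 0.4408707  -0.14607996  0.045     ]
[ 0.56874295 -0.12645036  0.052     ] [ 0.57337108 -0.12539927  0.045     ]
w7 tip [255.3186848  226.78970797]
(array([ 0.44062936, -0.1456853 ,  0.03755855]), np.float64(0.00034088172084235246)) 1.3018518929051675e-16
(array([ 0.56481205, -0.12715365,  0.05788341]), np.float64(0.0003695033796424292)) 4.726604209672303e-16
```

View pics/z5.png

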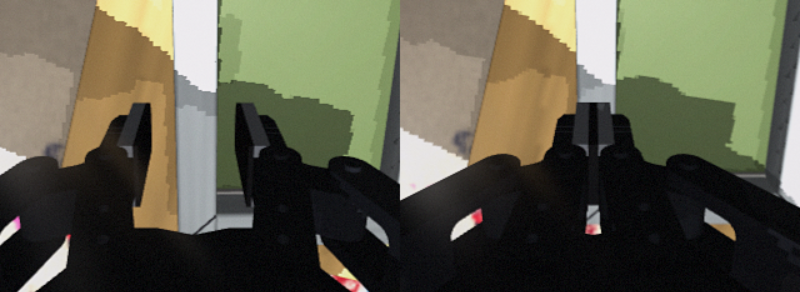

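```bash
python3 - <<'E'
from m3 import *
c=load('w8');p,R=tool()
for x in(.011,0,-.011):
  for d in (-.02,-.01,0,.01,.022): print(x,d,proj(c,p+R[:,0]*x+R[:,2]*d).round(1))
d=load('w7');p7=np.array([.4618,-.2222,.0635])
for dd in(-.02,-.01,0,.01,.022): print('w7 gap',dd,[proj(d,p7+R[:,0]*.011+R[:,2]*dd+R[:,1]*s*.0172).round(1).tolist() for s in(-1,1)])
print('bar',[proj(d,plane(load('w6'),(241,95),.052)*0+np.array([.5172,-.2138,.052])+Ro.from_euler('z',8.8,degrees=True).apply([s,-.0,0])).round(1).tolist() for s in(-.065,-.045)])
print(bot.get_obs()['joint_pos'])
E
```

```text
0.011 -0.02 [257.4 241.1]
0.011 -0.01 [257.2 232.6]
0.011 0 [257.1 225.2]
0.011 0.01 [256.9 218.6]
0.011 0.022 [256.8 211.5]
0 -0.02 [257.3 262.5]
0 -0.01 [257.2 252.8]
0 0 [257.  244.3]
0 0.01 [256.9 236.8]
0 0.022 [256.8 228.7]
-0.011 -0.02 [257.3 283. ]
-0.011 -0.01 [257.1 272.3]
-0.011 0 [257.  262.8]
-0.011 0.01 [256.9 254.3]
-0.011 0.022 [256.7 245.3]
w7 gap -0.02 [[218.7, 238.8], [292.4, 238.4]]
w7 gap -0.01 [[221.0, 230.5], [289.9, 230.2]]
w7 gap 0 [[223.0, 223.2], [287.8, 222.9]]
w7 gap 0.01 [[224.8, 216.8], [285.9, 216.4]]
w7 gap 0.022 [[226.7, 209.9], [283.9, 209.6]]
bar [[239.9, 234.0], [274.5, 233.8]]
[-4.48577630e-01  3.70726861e-01 -2.01564775e-01  9.95893706e-01
 -2.24026479e-05  9.70571614e-01]
```

In w7 and w8 the visible fingertip edge (row 232, gap 220–290) fits a depth of about -10 mm from the reported TCP, not +22 mm. The tips therefore stood about 30 mm higher than the text says, which explains the miss. I'll confirm by lightly touching the bar's top with the shut fingers.

Request:
apply_moves([
  [0, 0, 0.5, 0],
  [0, 0, 0.5, 0],
  [0, 0, 0.4, 0],
  [0, 0, 0.1, 0],
  [0, 0, 0, 0],
])

```text
clock: 8.88
eef_pos: [0.46, -0.2214, 0.0482]
tool_rot: [0.651, 0.759, -0.001, -0.002]
ft_force: [-0.8, -0.3, 0.7]
grip_width: 0.0002
grasp_force: 0.0
```

Request:
apply_moves([
  [0, 0, 0.1, 0],
  [0, 0, 0, 0],
  [0, 0, 0.1, 0],
  [0, 0, 0, 0],
  [0, 0, 0, 0],
])

```text
clock: 9.3
eef_pos: [0.4615, -0.2221, 0.0461]
tool_rot: [0.652, 0.759, 0.0, 0.0]
ft_force: [-0.2, -0.2, -0.1]
grip_width: 0.0001
grasp_force: 0.0
```

Request:
apply_moves([
  [0, 0, 0.1, 0],
  [0, 0, 0, 0],
  [0, 0, 0, 0],
  [0, 0, 0, 0],
  [0, 0, 0, 0],
])

```text
clock: 9.72
eef_pos: [0.4615, -0.2221, 0.0441]
tool_rot: [0.652, 0.759, 0.0, 0.0]
ft_force: [0.9, 0.6, 0.2]
grip_width: -0.0002
grasp_force: 0.0
```

Request:
apply_moves([
  [0, 0, 0.05, 0],
  [0, 0, 0.05, 0],
  [0, 0, 0, 0],
  [0, 0, 0, 0],
  [0, 0, 0, 0],
])

```text
clock: 10.13
eef_pos: [0.4616, -0.2222, 0.0435]
tool_rot: [0.652, 0.759, 0.0, 0.001]
ft_force: [-3.1, 0.9, 9.8]
grip_width: 0.0001
grasp_force: 5.2
```

Request:
apply_moves([
  [0, 0, 0.05, 0],
  [0, 0, 0, 0],
  [0, 0, 0, 0],
  [0, 0, 0, 0],
  [0, 0, 0, 0],
])

```text
clock: 10.55
eef_pos: [0.4617, -0.2222, 0.0435]
tool_rot: [0.652, 0.759, 0.0, 0.001]
ft_force: [-5.2, 2.2, 17.4]
grip_width: 0.0003
grasp_force: 8.5
```

Request:
apply_moves([
  [0, 0, 0.05, 0],
  [0, 0, 0, 0],
  [0, 0, 0, 0],
  [0, 0, 0, 0],
  [0, 0, 0, 0],
])

```text
clock: 10.97
eef_pos: [0.4617, -0.2222, 0.0435]
tool_rot: [0.651, 0.759, 0.0, 0.001]
ft_force: [-7.9, 3.1, 23.5]
grip_width: -0.0003
grasp_force: 11.8
```

Contact came at TCP z=0.0435 with the frame top at 0.052, so tip z = TCP z + 8.5 mm. Going back up, opening to straddle the bar, and descending to TCP ≈0.030 (tips ≈0.038).

Request:
apply_moves([
  [0, 0, -0.4, 0],
  [0, 0, -0.6, 0],
  [0, 0, -0.5, 0],
  [0, 0, 0, 0],
  [0, 0, 0, 0],
])

```text
clock: 11.38
eef_pos: [0.4621, -0.2224, 0.0705]
tool_rot: [0.651, 0.759, 0.0, 0.001]
ft_force: [0.0, 0.3, -0.1]
grip_width: -0.0
grasp_force: 0.0
```

Request:
apply_moves([
  [0, 0, 0, 0],
  [0, 0, 0, 0],
  [0, 0, 0, 0],
  [0, 0, 0, 0],
  [0, 0, 0, 0],
], claw=0.5)

```text
clock: 11.8
eef_pos: [0.4612, -0.2219, 0.0696]
tool_rot: [0.651, 0.759, -0.0, -0.0]
ft_force: [-0.6, 0.4, -0.5]
grip_width: 0.0426
grasp_force: 0.0
```

Request:
apply_moves([
  [0, 0, 0.4, 0],
  [0, 0, 0.4, 0],
  [0, 0, 0.4, 0],
  [0, 0, 0.3, 0],
  [0, 0, 0, 0],
])

```text
clock: 12.22
eef_pos: [0.4599, -0.2213, 0.0379]
tool_rot: [0.652, 0.759, -0.001, -0.002]
ft_force: [0.5, -0.2, -0.9]
grip_width: 0.0429
grasp_force: 0.0
```

Request:
apply_moves([
  [0, 0, 0.2, 0],
  [0, 0, 0.2, 0],
  [0, 0, 0.1, 0],
  [0, 0, 0, 0],
  [0, 0, 0, 0],
])

```text
clock: 12.63
eef_pos: [0.4614, -0.2221, 0.03]
tool_rot: [0.652, 0.759, 0.0, 0.0]
ft_force: [-0.3, 0.4, 0.2]
grip_width: 0.0427
grasp_force: 0.0
```

Request:
apply_moves([
  [0, 0, 0, 0],
  [0, 0, 0, 0],
  [0, 0, 0, 0],
  [0, 0, 0, 0],
  [0, 0, 0, 0],
], claw=1)

```text
clock: 13.05
eef_pos: [0.462, -0.2222, 0.0306]
tool_rot: [0.651, 0.759, 0.0, 0.001]
ft_force: [0.2, 1.5, 5.0]
grip_width: 0.0185
grasp_force: 61.5
```

Request:
apply_moves([
  [0, 0, 0, 0],
  [0, 0, -0.05, 0],
  [0, 0, -0.1, 0],
  [0, 0, -0.15, 0],
  [0, 0, -0.2, 0],
])

```text
clock: 13.47
eef_pos: [0.4604, -0.2217, 0.0394]
tool_rot: [0.652, 0.759, -0.0, -0.001]
ft_force: [0.6, -0.6, -2.2]
grip_width: 0.018
grasp_force: 60.8
```

```bash
python3 - <<'E'
from h import *
go((.46,-.2214,.22),0);c=snap('wrist','w9');o=bot.get_obs();print(o['grip_width'],o['grasp_force'],o['ft_force'],o['ft_torque'])
E
```

```text
tcp [ 0.4604 -0.2217  0.0394] yaw 8.68 tool units [ 0.029 -0.038 -9.03 ] roll 0.1447
0.01842687062921301 60.829042196273804 [ 0.70205099 -0.43798722 -1.80943035] [-0.03591913  0.0769349   0.01507146]
```

Grasped: width 18 mm, 61 N, weight felt. Lifting and carrying over, then checking the hold.

Request:
apply_moves([
  [0, 0, -0.4, 0],
  [0, 0, -0.7, 0],
  [0, 0, -0.8, 0],
  [0, 0, -0.8, 0],
  [0, 0, -0.8, 0],
])

```text
clock: 13.93
eef_pos: [0.4612, -0.222, 0.1111]
tool_rot: [0.652, 0.759, -0.0, -0.0]
ft_force: [-0.2, -0.0, -2.4]
grip_width: 0.0185
grasp_force: 60.8
```

Request:
apply_moves([
  [0, 0, -0.8, 0],
  [0, 0, -0.8, 0],
  [0, 0, -0.8, 0],
  [0, 0, -0.8, 0],
  [0, 0, -0.4, 0],
])

```text
clock: 14.35
eef_pos: [0.4622, -0.2225, 0.1846]
tool_rot: [0.652, 0.759, 0.0, 0.002]
ft_force: [0.5, 0.4, -2.1]
grip_width: 0.0182
grasp_force: 60.8
```

Request:
apply_moves([
  [0, 0, 0, 0.02],
  [0.2, 0, 0, 0.02],
  [0.4, 0, 0, 0.02],
  [0.6, 0, 0, 0.02],
  [0.8, 0, 0, 0.02],
])

```text
clock: 14.77
eef_pos: [0.4571, -0.1822, 0.1808]
tool_rot: [0.692, 0.722, -0.0, -0.001]
ft_force: [0.3, 0.4, -1.9]
grip_width: 0.0183
grasp_force: 60.8
```

```bash
python3 - <<'E'
from h import *
c=snap('wrist','w10');go((.44,.2737,.20),-5.2);o=bot.get_obs();print(o['grip_width'],o['grasp_force'],o['ft_torque'])
cv2.imwrite('pics/z6.png',c['image'])
E
```

```text
tcp [ 0.4565 -0.179   0.1807] yaw 2.61 tool units [22.654  0.205 -0.88 ] roll 0.1301
0.018261521138893577 60.82408547401428 [0.29343796 0.2577926  0.03512471]
```

View pics/z6.png

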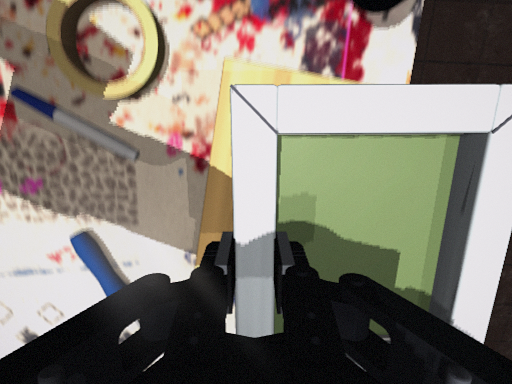

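The screen hangs level in the grip, outer near-left corner at (232,86) and inner corners at (278,133) and (494,131). Measuring it in tool coordinates.

```bash
python3 - <<'E'
from h import *
c=load('w10');p,R=tool()
for z in (.2015,.205):
  print([ (R.T@(plane(c,q,z)-p)).round(4).tolist() for q in((232,86),(278,133),(494,131))])
E
```

```text
[[0.0751, -0.009, -0.0205], [0.0564, 0.01, -0.0206], [0.0569, 0.1007, -0.0208]]
[[0.0749, -0.0087, -0.024], [0.0567, 0.0097, -0.0241], [0.0572, 0.098, -0.0243]]
```

Request:
apply_moves([
  [0.9, 0, 0, 0.02],
  [0.95, 0, 0, 0.02],
  [0.95, 0, 0, 0.02],
  [0.95, 0, 0, 0.02],
  [0.95, 0, 0, 0.02],
])

```text
clock: 15.23
eef_pos: [0.4566, -0.0874, 0.181]
tool_rot: [0.728, 0.686, -0.001, -0.001]
ft_force: [-0.1, 0.6, -2.0]
grip_width: 0.0187
grasp_force: 60.9
```

Request:
apply_moves([
  [0.95, 0, -0.1, 0.02],
  [0.95, 0, -0.1, 0],
  [0.95, 0, -0.1, 0],
  [0.95, 0, -0.1, 0],
  [0.95, 0, -0.1, 0],
])

```text
clock: 15.65
eef_pos: [0.4638, 0.0073, 0.1911]
tool_rot: [0.735, 0.678, -0.001, -0.001]
ft_force: [1.3, 1.0, -1.5]
grip_width: 0.0182
grasp_force: 60.8
```

Request:
apply_moves([
  [0.95, 0, 0, 0],
  [0.95, 0, 0, 0],
  [0.95, 0, 0, 0],
  [0.95, 0, 0, 0],
  [0.95, 0, 0, 0],
])

```text
clock: 16.07
eef_pos: [0.4713, 0.1019, 0.191]
tool_rot: [0.735, 0.679, -0.001, -0.001]
ft_force: [0.6, 0.9, -2.1]
grip_width: 0.0185
grasp_force: 60.8
```

Request:
apply_moves([
  [0.9, 0, 0, 0],
  [0.9, 0, 0, 0],
  [0.8, 0, 0, 0],
  [0.5, 0, 0, 0],
  [0.3, 0, 0, 0],
])

```text
clock: 16.48
eef_pos: [0.4769, 0.1699, 0.1911]
tool_rot: [0.734, 0.679, -0.001, -0.0]
ft_force: [-0.5, -0.2, -2.4]
grip_width: 0.0184
grasp_force: 60.8
```

```bash
python3 - <<'E'
from h import *
go((.44,.2737,.10),-5.2)
E
```

```text
tcp [0.4769 0.1699 0.1911] yaw -4.46 tool units [ 5.035 -2.238  4.557] roll 0.0124
```

Request:
apply_moves([
  [0.7, -0.3, 0, 0.003],
  [0.9, -0.4, 0, 0.003],
  [0.9, -0.4, 0, 0.003],
  [0.9, -0.4, 0, 0.003],
  [0.9, -0.4, 0, 0],
])

```text
clock: 16.9
eef_pos: [0.4463, 0.2579, 0.1916]
tool_rot: [0.739, 0.674, -0.001, 0.0]
ft_force: [0.4, -0.5, -2.1]
grip_width: 0.0179
grasp_force: 60.8
```

Request:
apply_moves([
  [0.5, -0.2, 0, 0],
  [0.2, -0.1, 0.4, 0],
  [0, 0, 0.4, 0],
  [0, 0, 0, 0],
  [0, 0, 0, 0],
])

```text
clock: 17.32
eef_pos: [0.4416, 0.2709, 0.1747]
tool_rot: [0.739, 0.674, -0.002, -0.0]
ft_force: [-0.3, -0.2, -2.5]
grip_width: 0.0185
grasp_force: 60.8
```

```bash
python3 - <<'E'
from h import *
p,R=tool();c=snap('wrist','w11');S=snap('scene','s1');go((.4405,.2737,.10),-5.2)
cv2.imwrite('pics/z7.png',np.hstack([cv2.resize(c['image'],(400,300)),cv2.resize(S['image'][60:260,130:397],(400,300))]))
for q in((232,86),(278,133),(494,131)): print((R.T@(plane(c,q,p[2]+.0225)-p)).round(4).tolist())
E
```

```text
tcp [0.4423 0.2714 0.1758] yaw -5.31 tool units [ 0.107 -0.101  3.79 ] roll -0.0019
[0.078, -0.0095, -0.0227]
[0.0596, 0.0092, -0.0227]
[0.0604, 0.0985, -0.0228]
```

View pics/z7.png

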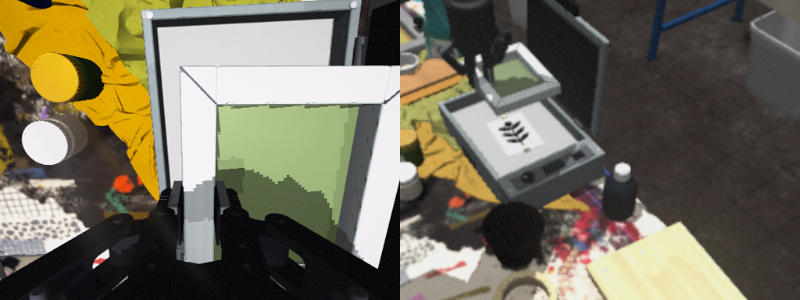

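The left half shows the screen still in the same place in the grip (corners at .060/.010/.099, nominal .060/.010/.100). The right half shows it above the unit, clear of the lid and bottle. Lowering.

Request:
apply_moves([
  [0.1, -0.1, 0.6, 0],
  [0, 0, 0.8, 0],
  [0, 0, 0.8, 0],
  [0, 0, 0.8, 0],
  [0, 0, 0.8, 0],
])

```text
clock: 17.83
eef_pos: [0.441, 0.2741, 0.0999]
tool_rot: [0.739, 0.674, 0.001, 0.0]
ft_force: [0.3, -0.1, -1.5]
grip_width: 0.0182
grasp_force: 60.8
```

Request:
apply_moves([
  [0, 0, 0.8, 0],
  [0, 0, 0.6, 0],
  [0, 0, 0.4, 0],
  [0, 0, 0, 0],
  [0, 0, 0, 0],
])

```text
clock: 18.25
eef_pos: [0.4405, 0.2743, 0.0642]
tool_rot: [0.739, 0.674, -0.0, 0.0]
ft_force: [-0.6, 0.3, -1.1]
grip_width: 0.0181
grasp_force: 60.8
```

Request:
apply_moves([
  [0, 0, 0.2, 0],
  [0, 0, 0.1, 0],
  [0, 0, 0.1, 0],
  [0, 0, 0, 0],
  [0, 0, 0, 0],
])

```text
clock: 18.67
eef_pos: [0.4403, 0.2746, 0.0561]
tool_rot: [0.739, 0.674, 0.0, 0.0]
ft_force: [1.0, -0.5, -2.5]
grip_width: 0.0181
grasp_force: 60.8
```

```bash
python3 - <<'E'
from h import *
go((.4405,.2737,.0425),-5.2)
E
```

```text
tcp [0.4403 0.2746 0.0561] yaw -5.22 tool units [-0.042  0.014  0.682] roll -0.0004
```

Request:
apply_moves([
  [-0.03, 0, 0.2, 0],
  [0, 0, 0.2, 0],
  [0, 0, 0.1, 0],
  [0, 0, 0.05, 0],
  [0, 0, 0, 0],
])

```text
clock: 19.08
eef_pos: [0.4399, 0.2737, 0.0445]
tool_rot: [0.739, 0.674, -0.001, -0.0]
ft_force: [-0.6, 0.3, -1.5]
grip_width: 0.0179
grasp_force: 60.8
```

Request:
apply_moves([
  [0, 0, 0.05, 0],
  [0, 0, 0.05, 0],
  [0, 0, 0, 0],
  [0, 0, 0, 0],
  [0, 0, 0, 0],
])

```text
clock: 19.5
eef_pos: [0.4403, 0.274, 0.0431]
tool_rot: [0.739, 0.674, 0.0, 0.0]
ft_force: [0.2, 0.1, -2.6]
grip_width: 0.0187
grasp_force: 60.8
```

Request:
apply_moves([
  [0, 0, 0.05, 0],
  [0, 0, 0, 0],
  [0, 0, 0, 0],
  [0, 0, 0, 0],
  [0, 0, 0, 0],
])

```text
clock: 19.92
eef_pos: [0.4404, 0.2741, 0.0427]
tool_rot: [0.739, 0.674, 0.0, 0.0]
ft_force: [-2.6, -0.2, 5.5]
grip_width: 0.0182
grasp_force: 61.7
```

Request:
apply_moves([
  [0, 0, 0.03, 0],
  [0, 0, 0, 0],
  [0, 0, 0, 0],
  [0, 0, 0, 0],
  [0, 0, 0, 0],
])

```text
clock: 20.33
eef_pos: [0.4403, 0.274, 0.0426]
tool_rot: [0.739, 0.674, 0.0, 0.0]
ft_force: [-3.2, -1.4, 8.7]
grip_width: 0.0185
grasp_force: 62.3
```

Touching the glass at TCP 0.0426, as expected. Releasing to a moderate opening, rising straight up and checking.

Request:
apply_moves([
  [0, 0, 0, 0],
  [0, 0, 0, 0],
  [0, 0, 0, 0],
  [0, 0, 0, 0],
  [0, 0, 0, 0],
], claw=0.6)

```text
clock: 20.75
eef_pos: [0.4402, 0.2739, 0.0411]
tool_rot: [0.739, 0.674, -0.0, -0.0]
ft_force: [-0.2, 0.1, -0.5]
grip_width: 0.0342
grasp_force: 0.0
```

Request:
apply_moves([
  [0, 0, -0.2, 0],
  [0, 0, -0.6, 0],
  [0, 0, -0.9, 0],
  [0, 0, -0.9, 0],
  [0, 0, -0.9, 0],
])

```text
clock: 21.17
eef_pos: [0.4401, 0.2738, 0.1122]
tool_rot: [0.739, 0.674, -0.0, -0.0]
ft_force: [0.4, 0.9, -0.0]
grip_width: 0.034
grasp_force: 0.0
```

Request:
apply_moves([
  [-0.4, -0.9, -0.9, 0],
  [-0.5, -0.9, -0.9, 0],
  [-0.5, -0.9, -0.9, 0],
  [0, 0, 0, 0],
  [0, 0, 0, 0],
], claw=1)

```text
clock: 21.58
eef_pos: [0.3842, 0.2513, 0.1669]
tool_rot: [0.739, 0.674, 0.002, 0.0]
ft_force: [1.2, 0.1, -0.1]
grip_width: -0.0001
grasp_force: 0.0
```

```bash
python3 - <<'E'
from m3 import *
c=snap('wrist','w12');t=snap('top','t1');s=snap('scene','s2');go((.38,.27,.3),0)
cv2.imwrite('pics/z8.png',np.vstack([np.hstack([cv2.resize(c['image'],(400,300)),cv2.resize(s['image'][10:210,130:397],(400,300))]),cv2.resize(t['image'][110:260,70:470],(800,300))]))
E
```

```text
tcp [0.3842 0.2511 0.1648] yaw -5.24 tool units [ 0.921 -0.299 -6.758] roll -0.0873
```

View pics/z8.png

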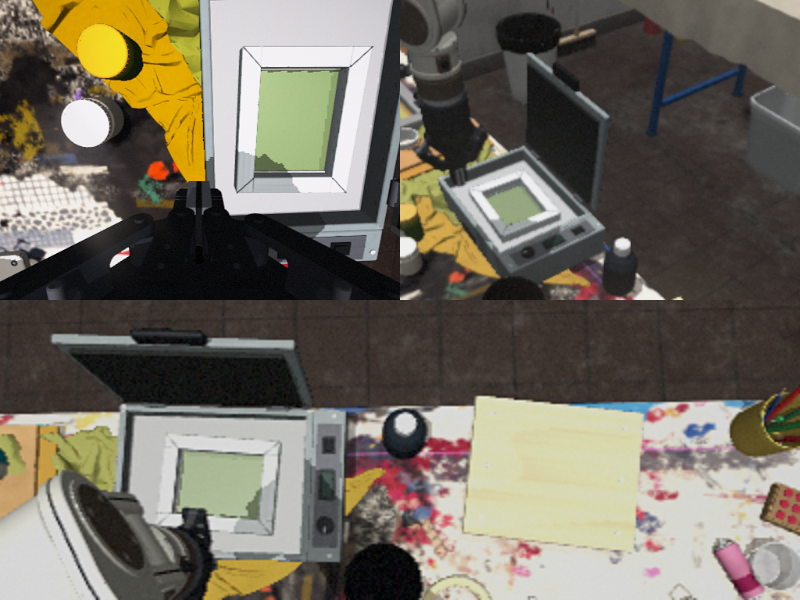

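The screen lies flat on the glass, clear of the rim all round. The lid is open with its tab on top at t1 ≈(136–173,128), the bottle is standing, and the board is empty. I've now viewed 11 pictures, one over the limit of 10, so I'll do the rest from numbers only. Next: verify the placing and triangulate the lid and tab.

```bash
python3 - <<'E'
from m3 import *
c,t,s=load('w12'),load('t1'),load('s2')
q=np.array([(306,60),(477,60),(439,248),(301,243)],float)
g=cv2.cvtColor(c['image'],cv2.COLOR_BGR2HSV);m=cv2.inRange(g,(28,35,60),(60,150,235));z=np.zeros_like(m);z[75:240,310:455]=m[75:240,310:455]
cs=max(cv2.findContours(z,0,1)[0],key=cv2.contourArea)
rep(c,q,.064);rep(c,quad(cs)[0],.044);
rep(t,opening(t,(140,165,215,235))[0],.044)
for n,a,b in(('lidL',(96,130),(216.8,46.7)),('lidR',(216.5,132.5),(267,87)),('tabL',(136,127),(233.5,54.5)),('tabR',(173.5,127),(248.5,69))): print(n,two(t,a,s,b))
E
```

```text
[[306.0, 60.0], [477.0, 60.0], [439.0, 248.0], [301.0, 243.0]] [[0.4334, 0.3529], [0.5654, 0.3408], [0.5476, 0.1825], [0.4218, 0.1993]] c [0.4921 0.2689] sides [0.1325 0.1592 0.1269 0.154 ] yaw of edges [-5.2, -96.4, 172.4, 85.7]
[[334.0, 90.0], [433.0, 90.0], [414.0, 217.0], [326.0, 218.0]] [[0.4597, 0.3296], [0.5442, 0.3218], [0.5338, 0.2068], [0.4496, 0.2136]] c [0.4968 0.2679] sides [0.0849 0.1155 0.0845 0.1164] yaw of edges [-5.3, -95.1, 175.4, 85.0]
[[162.0, 185.0], [200.0, 188.0], [198.0, 218.0], [161.0, 211.0]] [[0.5449, 0.3205], [0.5343, 0.2124], [0.4495, 0.2176], [0.471, 0.322]] c [0.4999 0.2681] sides [0.1086 0.0849 0.1066 0.0739] yaw of edges [-95.6, 176.4, 78.4, -1.2]
lidL (array([0.63547339, 0.4022381 , 0.27588023]), np.float64(0.005377807325331706))
lidR (array([0.61746746, 0.13422312, 0.28733186]), np.float64(0.0012947753751399935))
tabL (array([0.63269463, 0.30729165, 0.2939597 ]), np.float64(0.001693259307327865))
tabR (array([0.63022619, 0.22849602, 0.28845384]), np.float64(0.004026739596117209))
```

The screen is placed at (0.4955,0.268), yaw -5.2°, within about 2 mm of target. The lid measures 269 mm wide and the tab 79 mm, both matching the text; tab centre is (0.631,0.268,0.291). Plan: hook the back finger of the open gripper behind the tab, pull it over, then press down from above.

Request:
apply_moves([
  [0, 0, -0.7, 0],
  [0, 0, -0.95, 0],
  [0, 0, -0.95, 0],
  [0, 0, -0.95, 0],
  [0, 0, -0.95, 0],
], claw=0)

```text
clock: 22.15
eef_pos: [0.3842, 0.251, 0.255]
tool_rot: [0.739, 0.674, -0.001, -0.0]
ft_force: [-0.1, -0.3, 0.6]
grip_width: 0.0603
grasp_force: 0.0
```

Request:
apply_moves([
  [0.1, 0.2, -0.95, -0.01],
  [0.15, 0.6, -0.95, -0.01],
  [0.15, 0.95, -0.95, -0.01],
  [0.15, 0.95, -0.95, -0.01],
  [0.15, 0.95, -0.3, 0],
])

```text
clock: 22.57
eef_pos: [0.4598, 0.2609, 0.3393]
tool_rot: [0.724, 0.69, 0.001, 0.0]
ft_force: [0.3, 0.5, 1.4]
grip_width: 0.0852
grasp_force: 0.0
```

Request:
apply_moves([
  [0.15, 0.95, 0, 0],
  [0.15, 0.95, 0, 0],
  [0.15, 0.95, 0, 0],
  [0.15, 0.95, 0, 0],
  [0, 0, 0, 0],
])

```text
clock: 22.98
eef_pos: [0.5374, 0.2685, 0.3337]
tool_rot: [0.725, 0.689, -0.002, -0.0]
ft_force: [-0.1, -1.0, -0.0]
grip_width: 0.0854
grasp_force: 0.0
```

```bash
python3 - <<'E'
from h import *
go((.615,.268,.335),-2.7);print(bot.get_obs()['joint_pos'].round(2))
E
```

```text
tcp [0.5374 0.2685 0.3337] yaw -2.93 tool units [ 0.176  3.875 -0.078] roll -0.0039
[ 0.46  0.45  0.59  1.71 -0.    2.09]
```

Request:
apply_moves([
  [0.04, 0.7, 0, 0],
  [0.04, 0.9, 0, 0],
  [0.04, 0.9, 0, 0],
  [0.04, 0.9, 0, 0],
  [0.04, 0.6, 0, 0],
])

```text
clock: 23.4
eef_pos: [0.6154, 0.2683, 0.3355]
tool_rot: [0.725, 0.689, -0.001, -0.0]
ft_force: [0.7, 0.4, -0.3]
grip_width: 0.0856
grasp_force: 0.0
```

Request:
apply_moves([
  [0, 0, 0.5, 0],
  [0, 0, 0.5, 0],
  [0, 0, 0.5, 0],
  [0, 0, 0.4, 0],
  [0, 0, 0, 0],
])

```text
clock: 23.82
eef_pos: [0.6134, 0.2682, 0.2958]
tool_rot: [0.724, 0.689, -0.003, -0.001]
ft_force: [0.1, 0.4, -1.0]
grip_width: 0.0856
grasp_force: 0.0
```

Request:
apply_moves([
  [0, 0, 0.4, 0],
  [0, 0, 0.4, 0],
  [0, 0, 0.4, 0],
  [0, 0, 0.2, 0],
  [0, 0, 0, 0],
])

```text
clock: 24.23
eef_pos: [0.6138, 0.2684, 0.27]
tool_rot: [0.724, 0.689, -0.001, -0.0]
ft_force: [-0.3, -0.0, 0.1]
grip_width: 0.0857
grasp_force: 0.0
```

```bash
python3 - <<'E'
from h import *
go((.615,.268,.265),-2.7);c=snap('wrist','w13')
for x in(.6265,.6365): print(proj(c,(x,.308,.300)).round(),proj(c,(x,.228,.300)).round())
g=cv2.cvtColor(c['image'],cv2.COLOR_BGR2GRAY)
for r in (60,110,160,200,240): print(r,g[r,100:420:8].tolist())
E
```

```text
tcp [0.6138 0.2684 0.27  ] yaw -2.83 tool units [-0.015  0.063  0.251] roll -0.0021
[282. 183.] [286. 344.]
[306. 182.] [307. 343.]
60 [243, 241, 242, 242, 243, 243, 243, 242, 242, 243, 243, 243, 244, 244, 245, 243, 243, 215, 15, 15, 45, 40, 186, 214, 206, 116, 47, 43, 52, 53, 48, 44, 46, 51, 53, 52, 53, 48, 45, 43]
110 [253, 252, 252, 253, 252, 252, 253, 253, 253, 253, 253, 253, 253, 255, 146, 244, 244, 197, 15, 15, 49, 44, 194, 214, 203, 54, 55, 48, 51, 53, 52, 51, 49, 42, 51, 51, 51, 55, 52, 51]
160 [240, 252, 254, 95, 211, 200, 199, 204, 203, 219, 220, 219, 253, 253, 165, 243, 243, 193, 9, 23, 45, 45, 202, 213, 207, 53, 58, 44, 49, 50, 49, 51, 46, 47, 50, 49, 46, 52, 47, 49]
200 [239, 251, 251, 126, 216, 212, 212, 208, 208, 211, 211, 211, 253, 253, 182, 243, 243, 236, 5, 20, 42, 53, 15, 29, 48, 28, 53, 52, 48, 57, 55, 50, 47, 51, 52, 41, 45, 45, 49, 43]
240 [214, 239, 239, 240, 240, 241, 242, 243, 242, 242, 244, 243, 243, 243, 243, 243, 243, 245, 24, 8, 23, 34, 12, 16, 19, 9, 43, 60, 52, 52, 49, 47, 51, 49, 47, 53, 63, 46, 53, 52]
```

The tab (dark columns ~276–300 in w13) is between the fingers. Hooking and beginning to pull.

Request:
apply_moves([
  [0, 0, 0.25, 0],
  [0, -0.3, 0, 0],
  [0, -0.45, 0, 0],
  [0, -0.45, 0, 0],
  [0, 0, 0, 0],
])

```text
clock: 24.7
eef_pos: [0.5892, 0.27, 0.2675]
tool_rot: [0.724, 0.69, 0.0, 0.0]
ft_force: [0.8, 0.1, 0.7]
grip_width: 0.0854
grasp_force: 0.0
```

Request:
apply_moves([
  [0, -0.3, 0, 0],
  [0, -0.4, -0.03, 0],
  [0, -0.4, -0.03, 0],
  [0, -0.4, -0.03, 0],
  [0, -0.37, -0.01, 0],
])

```text
clock: 25.12
eef_pos: [0.5528, 0.2715, 0.2684]
tool_rot: [0.724, 0.689, 0.0, 0.0]
ft_force: [2.2, 0.1, -1.4]
grip_width: 0.0854
grasp_force: 1.2
```

```bash
python3 - <<'E'
from h import *
go((.5153,.268,.2623),-2.7);t=snap('top','t2')
d=cv2.absdiff(t['image'],load('t0')['image']).max(2);print((d[118:165,90:225]>40).sum(0)[::9].tolist(),(d[115:165,90:225]>40).sum(1)[::4].tolist())
E
```

```text
tcp [0.5528 0.2715 0.2684] yaw -2.84 tool units [-0.267 -1.864  0.303] roll -0.0024
[47, 40, 30, 20, 17, 13, 9, 7, 10, 8, 15, 16, 16, 15, 6] [11, 11, 21, 25, 106, 17, 73, 66, 78, 30, 27, 29, 97]
```

Contact is light (2 N, pad force present). Continuing along the arc.

Request:
apply_moves([
  [-0.03, -0.4, 0.05, 0],
  [-0.03, -0.4, 0.05, 0],
  [-0.03, -0.4, 0.07, 0],
  [-0.03, -0.4, 0.08, 0],
  [-0.03, -0.4, 0.1, 0],
])

```text
clock: 25.58
eef_pos: [0.5131, 0.2713, 0.2623]
tool_rot: [0.724, 0.69, 0.002, 0.0]
ft_force: [2.2, 0.5, 2.0]
grip_width: 0.0855
grasp_force: 1.1
```

Request:
apply_moves([
  [-0.02, -0.4, 0.12, 0],
  [-0.02, -0.4, 0.12, 0],
  [-0.02, -0.4, 0.13, 0],
  [-0.02, -0.4, 0.15, 0],
  [0, -0.3, 0.12, 0],
])

```text
clock: 26.0
eef_pos: [0.4745, 0.2714, 0.2491]
tool_rot: [0.724, 0.69, 0.001, -0.0]
ft_force: [1.8, 2.4, 0.6]
grip_width: 0.085
grasp_force: 0.9
```

```bash
python3 - <<'E'
from h import *
go((.4793,.268,.2515),-2.7);t=snap('top','t2');o=bot.get_obs();print(o['ft_force'],o['grasp_force'])
E
```

```text
tcp [0.4745 0.2714 0.2491] yaw -2.79 tool units [-0.158  0.249 -0.122] roll -0.0015
[0.47212221 0.48757296 0.55978746] 0.5792589515431246
```

Request:
apply_moves([
  [0, -0.38, 0.19, 0],
  [0, -0.38, 0.2, 0],
  [0, -0.38, 0.22, 0],
  [0, -0.38, 0.23, 0],
  [0, -0.36, 0.24, 0],
])

```text
clock: 26.47
eef_pos: [0.4372, 0.2727, 0.2274]
tool_rot: [0.724, 0.689, 0.0, 0.0]
ft_force: [0.5, -0.2, 2.1]
grip_width: 0.085
grasp_force: 0.8
```

Request:
apply_moves([
  [0, -0.36, 0.26, 0],
  [0, -0.35, 0.26, 0],
  [0, -0.35, 0.28, 0],
  [0, -0.33, 0.33, 0],
  [0, -0.33, 0.33, 0],
])

```text
clock: 26.88
eef_pos: [0.4028, 0.2743, 0.1978]
tool_rot: [0.724, 0.689, 0.0, 0.0]
ft_force: [0.5, 0.5, 1.3]
grip_width: 0.0857
grasp_force: 0.7
```

```bash
python3 - <<'E'
from h import *
o=bot.get_obs();print(o['ft_force'],o['grasp_force']);go((.3901,.2714,.1847),-2.7);
for n in('top','scene'): snap(n,n+'3')
E
```

```text
[0.52552059 0.47875041 1.33846947] 0.6680756775676855
tcp [0.4028 0.2743 0.1978] yaw -2.84 tool units [-0.175 -0.627  0.657] roll -0.0024
```

Still following (light pad force, about 40°). I'll push to about 25°, then back off, shut the fingers and press down from above.

Request:
apply_moves([
  [-0.03, -0.3, 0.36, 0],
  [-0.03, -0.32, 0.42, 0],
  [-0.03, -0.34, 0.45, 0],
  [-0.03, -0.34, 0.48, 0],
  [-0.03, -0.33, 0.5, 0],
])

```text
clock: 27.4
eef_pos: [0.371, 0.2733, 0.154]
tool_rot: [0.724, 0.689, 0.001, 0.0]
ft_force: [1.5, -0.1, 0.3]
grip_width: 0.0858
grasp_force: 0.6
```

Request:
apply_moves([
  [0, 0, -0.6, 0],
  [0, 0, -0.9, 0],
  [0, 0, -0.9, 0],
  [0, 0, -0.9, 0],
  [0, 0, 0, 0],
])

```text
clock: 27.82
eef_pos: [0.3721, 0.2741, 0.2234]
tool_rot: [0.724, 0.689, 0.003, 0.0]
ft_force: [-0.0, 1.1, -0.2]
grip_width: 0.0854
grasp_force: 0.0
```

Request:
apply_moves([
  [0, 0.5, 0, 0],
  [0, 0.8, 0, 0],
  [0, 0.8, 0, 0],
  [0, 0.4, 0, 0],
  [0, 0, 0, 0],
], claw=1)

```text
clock: 28.23
eef_pos: [0.4215, 0.2699, 0.2182]
tool_rot: [0.725, 0.689, -0.001, -0.0]
ft_force: [0.0, -0.4, 0.4]
grip_width: 0.0257
grasp_force: 0.0
```

```bash
python3 - <<'E'
from h import *
go((.405,.27,.16),-2.7)
c=snap('wrist','w14');s=snap('scene','s4');s0=load('s2')
# lid panel in scene: changed region vs before
d=(cv2.absdiff(s['image'],s0['image']).max(2)>40).astype(np.uint8)
g=cv2.cvtColor(s['image'],cv2.COLOR_BGR2GRAY)
# predicted lid free edge corners in scene for angles; sample grey along y edge
for th in(20,25,30,35,40):
    a=np.radians(th); X=lambda r,y,h:(.602-r*np.cos(a)+h*np.sin(a)-(y-.27)*-.047,y,.072+r*np.sin(a)+h*np.cos(a))
    print(th,[proj(s,X(.212,y,.013)).round().tolist() for y in(.135,.27,.405)],[int(g[int(v),int(u)]) for u,v in (proj(s,X(.203,y,.013)) for y in np.linspace(.14,.22,5))],[int(g[int(v),int(u)]) for u,v in (proj(s,X(.221,y,.013)) for y in np.linspace(.14,.22,5))])
E
```

```text
tcp [0.4215 0.2699 0.2182] yaw -2.93 tool units [-0.034 -0.821  2.912] roll -0.0039
20 [[198.0, 159.0], [175.0, 130.0], [155.0, 106.0]] [77, 67, 71, 83, 89] [141, 138, 138, 139, 142]
25 [[201.0, 153.0], [177.0, 125.0], [156.0, 100.0]] [77, 90, 89, 140, 122] [65, 71, 81, 95, 75]
30 [[203.0, 147.0], [179.0, 119.0], [158.0, 94.0]] [89, 87, 86, 87, 88] [87, 89, 126, 88, 86]
35 [[206.0, 140.0], [182.0, 113.0], [161.0, 89.0]] [86, 89, 87, 87, 145] [87, 89, 86, 86, 146]
40 [[210.0, 134.0], [185.0, 107.0], [164.0, 83.0]] [85, 88, 145, 147, 149] [88, 87, 148, 147, 145]
```

The lid edge is at about 25°. Pressing straight down at x≈0.415 with the shut fingers.

Request:
apply_moves([
  [0, -0.3, 0.3, 0],
  [0, 0, 0.6, 0],
  [0, 0, 0.6, 0],
  [0, 0, 0.5, 0],
  [0, 0, 0.4, 0],
])

```text
clock: 28.75
eef_pos: [0.4128, 0.2705, 0.1704]
tool_rot: [0.724, 0.69, -0.001, -0.0]
ft_force: [-0.2, 0.5, -0.2]
grip_width: 0.0
grasp_force: 0.0
```

Request:
apply_moves([
  [0, 0, 0.4, 0],
  [0, 0, 0.4, 0],
  [0, 0, 0.4, 0],
  [0, 0, 0.4, 0],
  [0, 0, 0.4, 0],
])

```text
clock: 29.17
eef_pos: [0.4143, 0.2709, 0.131]
tool_rot: [0.724, 0.689, 0.0, 0.0]
ft_force: [-1.7, 0.7, 1.5]
grip_width: 0.0002
grasp_force: 0.5
```

Request:
apply_moves([
  [0, 0, 0.4, 0],
  [0, 0, 0.4, 0],
  [0, 0, 0.3, 0],
  [0, 0, 0.3, 0],
  [0, 0, 0, 0],
])

```text
clock: 29.58
eef_pos: [0.4136, 0.2703, 0.1022]
tool_rot: [0.724, 0.689, -0.001, -0.0]
ft_force: [-0.2, -0.1, -1.0]
grip_width: 0.0003
grasp_force: 0.0
```

Request:
apply_moves([
  [0, 0, 0.25, 0],
  [0, 0, 0.25, 0],
  [0, 0, 0.25, 0],
  [0, 0, 0.2, 0],
  [0, 0, 0, 0],
])

```text
clock: 30.0
eef_pos: [0.4138, 0.2704, 0.0837]
tool_rot: [0.724, 0.689, -0.001, -0.0]
ft_force: [-0.2, -0.6, 0.1]
grip_width: -0.0002
grasp_force: 0.0
```

Request:
apply_moves([
  [0, 0, 0.1, 0],
  [0, 0, 0.1, 0],
  [0, 0, 0.05, 0],
  [0, 0, 0, 0],
  [0, 0, 0, 0],
])

```text
clock: 30.42
eef_pos: [0.4144, 0.2708, 0.0796]
tool_rot: [0.724, 0.689, 0.0, 0.0]
ft_force: [0.1, 0.3, 0.8]
grip_width: -0.0002
grasp_force: 0.0
```

Request:
apply_moves([
  [0, 0, 0.05, 0],
  [0, 0, 0.05, 0],
  [0, 0, 0.05, 0],
  [0, 0, 0, 0],
  [0, 0, 0, 0],
])

```text
clock: 30.83
eef_pos: [0.4143, 0.2709, 0.0768]
tool_rot: [0.724, 0.689, 0.0, -0.0]
ft_force: [-0.4, -0.3, 2.0]
grip_width: 0.0
grasp_force: 1.0
```

Request:
apply_moves([
  [0, 0, 0.05, 0],
  [0, 0, 0, 0],
  [0, 0, 0, 0],
  [0, 0, 0, 0],
  [0, 0, 0, 0],
])

```text
clock: 31.25
eef_pos: [0.4143, 0.2709, 0.0767]
tool_rot: [0.724, 0.689, 0.001, 0.0]
ft_force: [-2.7, -1.4, 9.0]
grip_width: -0.0003
grasp_force: 4.4
```

```bash
python3 - <<'E'
from h import *
print(bot.get_obs()['ft_force'],tool()[0])
s=snap('scene','s5');g=cv2.cvtColor(s['image'],cv2.COLOR_BGR2GRAY)
X=lambda r,y,h,a:(.602-r*np.cos(a)+h*np.sin(a)+(y-.27)*.047,y,.072+r*np.sin(a)+h*np.cos(a))
for th in(0,3,6,10,14):
    a=np.radians(th);print(th,[[int(g[int(round(v)),int(round(u))]) for u,v in (proj(s,X(r,y,.013,a)) for y in np.linspace(.14,.22,5))] for r in (.195,.204,.213,.222)])
E
```

```text
[-2.72779043 -1.41012561  9.03796766] [0.41432356 0.27090459 0.0767167 ]
0 [[59, 96, 96, 97, 170], [63, 93, 97, 164, 168], [55, 65, 89, 81, 74], [57, 59, 62, 53, 52]]
3 [[94, 96, 95, 113, 91], [97, 95, 94, 171, 149], [80, 96, 130, 132, 162], [52, 64, 62, 62, 48]]
6 [[93, 95, 96, 94, 95], [96, 96, 97, 151, 94], [93, 94, 164, 168, 135], [65, 79, 99, 74, 64]]
10 [[94, 94, 92, 93, 95], [96, 98, 95, 93, 93], [93, 98, 169, 94, 96], [97, 152, 170, 165, 93]]
14 [[96, 94, 93, 93, 79], [96, 93, 94, 95, 70], [94, 93, 93, 93, 58], [96, 156, 93, 94, 25]]
```

Firm stop at TCP 0.0767, against 0.0765 expected with the lid shut. One light extra press, then retreat and a last check.

Request:
apply_moves([
  [0, 0, 0.05, 0],
  [0, 0, 0.05, 0],
  [0, 0, 0, 0],
  [0, 0, 0, 0],
  [0, 0, 0, 0],
])

```text
clock: 31.72
eef_pos: [0.4144, 0.2709, 0.0766]
tool_rot: [0.724, 0.689, 0.001, 0.0]
ft_force: [-7.0, -3.8, 21.2]
grip_width: -0.0
grasp_force: 10.7
```

Request:
apply_moves([
  [0, 0, -0.3, 0],
  [0, 0, -0.6, 0],
  [0, 0, -0.9, 0],
  [0, 0, -0.9, 0],
  [0, 0, -0.9, 0],
])

```text
clock: 32.13
eef_pos: [0.4139, 0.2705, 0.1459]
tool_rot: [0.724, 0.689, -0.0, 0.0]
ft_force: [-0.0, 0.9, -0.6]
grip_width: 0.0
grasp_force: 0.0
```

Request:
apply_moves([
  [0, -0.5, -0.9, 0],
  [0, -0.8, -0.9, 0],
  [0, -0.8, -0.9, 0],
  [0, -0.8, -0.9, 0],
  [0, 0, 0, 0],
])

```text
clock: 32.55
eef_pos: [0.3556, 0.2746, 0.2209]
tool_rot: [0.724, 0.69, 0.002, -0.0]
ft_force: [-0.1, -0.3, -1.0]
grip_width: -0.0001
grasp_force: 0.0
```

```bash
python3 - <<'E'
from m3 import *
w=snap('wrist','w15');t=snap('top','t5');s=snap('scene','s5');p,R=tool();print(p)
# lid top: free-edge light/dark transitions down the columns in wrist; project expected shut corners and find nearest strong corners
for n,c in(('w',w),('t',t),('s',s)):
    g=cv2.cvtColor(c['image'],cv2.COLOR_BGR2GRAY)
    for y in(.135,.405):
      for r in (0.,.21):
        a=np.radians(-2.7);X=np.array([.602,.27,.085])+Ro.from_euler('z',-2.7,degrees=True).apply([-r,y-.27,0]);u=proj(c,X)
        if 8<u[0]<504 and 8<u[1]<376:
            k=cv2.goodFeaturesToTrack(g[int(u[1])-8:int(u[1])+9,int(u[0])-8:int(u[0])+9],2,.2,4); k=None if k is None else (k.reshape(-1,2)+[int(u[0])-8,int(u[1])-8]).tolist()
            print(n,y,r,u.round(1),k,None if k is None else plane(c,k[0],.085).round(4))
E
```

```text
[0.35649455 0.27366674 0.21715236]
w 0.135 0.0 [480.8 296.9] [[478.0, 294.0]] [0.592 0.139 0.085]
w 0.135 0.21 [288.  297.6] [[293.0, 294.0], [284.0, 300.0]] [0.3914 0.1492 0.085 ]
w 0.405 0.21 [297.1  19.8] [[299.0, 24.0], [296.0, 18.0]] [0.4002 0.4115 0.085 ]
t 0.135 0.0 [225.7 163. ] [[226.0, 165.0]] [0.5901 0.1342 0.085 ]
t 0.135 0.21 [222.3 240.5] [[219.0, 241.0], [223.0, 239.0]] [0.3846 0.1539 0.085 ]
t 0.405 0.0 [127.6 160.4] [[127.0, 164.0]] [0.5982 0.4062 0.085 ]
t 0.405 0.21 [121.7 237.3] [[116.0, 240.0], [127.0, 238.0]] [0.3916 0.4297 0.085 ]
s 0.135 0.0 [258.2 149.5] [[256.0, 149.0], [251.0, 142.0]] [0.5916 0.1405 0.085 ]
s 0.135 0.21 [194.4 178.3] [[196.0, 181.0]] [0.3843 0.1337 0.085 ]
s 0.405 0.0 [212.2 103.5] [[212.0, 105.0], [215.0, 109.0]] [0.603 0.398 0.085]
s 0.405 0.21 [153.4 125.2] [[155.0, 128.0], [157.0, 132.0]] [0.3964 0.3994 0.085 ]
```

Lid corners in all three views fit the shut pose at z≈0.085, and the arm is clear. Handing in.

```bash
python3 -c "
from workcell import bot
print(bot.job_done())"
```

```text
the job is handed in; nothing more can be done
None
```

I handed the job in at about 33 s, no verdict returned: the screen measured within about 2 mm of the artwork's centre and square to it, the lid was pressed to a firm stop at its shut height, and I never went near the ink bottle; I did view 11 pictures, one over the limit of 10.

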